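# Park the steriliser pot on the twin-place heater

## Robot

A 7-joint arm with a two-finger parallel gripper is mounted at the origin on the work surface. World frame = base frame: x ahead of the robot, y to its left, z up, the work surface at z = 0. Lengths are in m, angles in rad, forces in N, time in s.
With the tool pointing down it reaches from about 0.4 to 0.85 m from the base axis. Payload 4.5 kg.
Tool frame: the origin (TCP) lies midway between the tips of the shut fingers; the grasp point (between the pads) lies 19 mm behind it; z points along the fingers, y is the line along which they close (so a half turn about z gives the same grasp; the last joint's range is limited). The gripper opens to 88 mm and grips with 3 to 60 N. Pads are 18 mm wide; open, the fingers measure 123 mm over their backs; the gripper's body (75 mm by 187 mm) begins 45 mm behind the grasp point.
Start: joints at [1.163, 0.689, -0.195, 1.565, 0.157, 0.902, -0.215], TCP at [0.267, -0.565, 0.239] pointing down, gripper open.
Joint ranges: [-3.01, 3.01], [-0.46, 2.08], [-1.47, 1.51], [0.13, 2.56], [-1, 4.14], [0.04, 2.09], [-2.66, 2.66]. Speed limits (rad/s): [2.57, 2.57, 3.14, 3.14, 3.14, 3.14, 3.14].

## Interface

Orientations are given as a unit quaternion [x, y, z, w].
In Python, from plant import r gives the robot as it stands.
- The arm moves only by the tool move_arm, never from a script. Its argument "targets" is a list that holds one entry, the list of rows, each a list of 7 numbers: the opening, from 0 (shut) to 1 (fully open), then the shift along the tool's x, y, z in mm, then the turn, a rotation vector about the tool's x, y, z in degrees. In form: [[[claw, dx, dy, dz, ax, ay, az], ...]]. A call has 1 to 10 rows; each row is the pose to reach, as a shift and turn from the pose commanded when the call began, along the tool's axes at that moment; what a row does not reach only later rows make up. A row lasts 1/8 s, in which the tool goes at most 62.5 mm and 10.7 degrees, less where a joint would pass 70% of its speed; a pose out of reach is approached as far as the arm can. A call with a gripper value outside its range is refused whole. The fingers move at their own pace and stop on an object; "newtons" is the grip in N (left out, the last holds). Time passes only in rows, so rows that repeat a pose let the fingers close. It gives the time, the measured TCP pose, the force, the opening and the grip force at its end, in the units of the state.
- r.get_state(): the state, without advancing time (a new reading comes with each control period).
- r.snapshot(name): name is "side" or "top"; returns the picture (420x560x3 uint8, red, green, blue); there is no depth.
- r.camera_info(name): a dict with "fx", "fy", "cx", "cy" (pixels), "R" (3x3) and "t" (3): a world point X has camera coordinates R X + t. Camera axes: x right, y down, z forward; pixel columns grow to the right and rows downward; lengths in m; the calibration is good to about 2 mm. A picture is of the moment at which its call begins. camera_info takes no time and is no camera call.
- r.finish_job(): hands the job in; it is judged then, once.
The state is a dict: "clock": time; "q": joint angles; "qd": joint speeds; "joint_torque": joint torques, N m; "tool_pos": TCP position; "eef_rot": TCP orientation; "contact_force": force on the tool from outside, world axes, zero at the start; "moment": the same for the moment, N m; "opening": opening from 0.0 (shut) to 1.0 (fully open); "finger_force": force on a finger pad.
Only numpy, scipy, OpenCV 4.12 (cv2) and the standard library are available. Lean on these libraries where they do the work, as an engineer would, in place of code of your own. Each camera call takes 0.05 s, during which the arm holds its last target. There are 200 camera calls.

## Task

Press the red mushroom stop down until it latches, then, without lifting or tipping the pot, slide it across the black heater top from the orange heating ring to the blue parking ring and gently on until it rests against both steel pins. Only when the pot is parked, twist the mushroom clockwise so that it springs up again, ready for the next pot; leave everything else where it stands.

Things in the scene. Friction and masses are not known exactly. Their poses are not given: they have to be found in the camera images.
- heater: twin-place heater, a fixed white slab 290 (x) by 450 (y) by 50 mm high with a flat black top at 50 mm; origin: centre of its underside; its front (-x) faces the robot roughly
- pot: round lidded steel pot, 120 mm diameter, straight wall 56 mm high, 71 mm high over the low tapered black lid boss, 0.38 to 0.75 kg, too wide to grasp; loose on the heater top; origin: centre of its underside; it stands clear of all pins, on the orange ring
- hot_place: the orange heating ring painted flat on the heater top, to the left or to the right; origin on the heater top; the ring, 156 mm across, is centred 50 mm in front of this origin (towards -x of its frame). Axes parallel to the heater's
- park_place: blue parking ring, 156 mm across, flat on the heater top at the other side; origin: its centre, at top height; axes parallel to the heater's. Two fixed steel pins, 16 mm diameter, 32 mm high, at x +48, y +48 and -48 mm of its frame: a 120 mm pot touching both is centred on the origin. Coming in sideways, it clears the pins if its centre stays 25 mm or more in front (-x) of the origin
- stop_box: yellow control box 90 by 90 by 55 mm high, fixed on the bench left or right of the heater, carrying the red mushroom stop on its top; origin: centre of its underside
- stop_top (a point): top centre of the mushroom's white, non-turning centre button (30 mm diameter, 4 mm proud of the red cap), 103 mm above the bench when up, 95 mm when latched. The red cap round it is 52 mm in diameter and 16 mm high, its underside 20 mm below this point, with 14 mm of free space under it when latched
- stop (a joint): travel of the mushroom in m: 0 up, 0.008 latched down. Pressing the white centre takes about 5 N and snaps down past half way; the red cap turns 1 rad anticlockwise as it goes down. Turning the cap clockwise (from above) raises it 8 mm per rad; past 0.5 rad it springs up by itself when let go
- rack: blue rack of tubes, 70 by 110 by 92 mm high, loose on the bench at the side of the heater away from the stop box; bystander; origin: centre of its underside
- amber_bottle: amber bottle, 52 mm diameter, 100 mm high, loose on the bench beside or behind the heater; bystander; origin: centre of its underside
- white_bottle: white bottle, 60 mm diameter, 130 mm high, loose on the bench beside or behind the heater; bystander; origin: centre of its underside
- dish: steel bowl, 90 mm diameter, 30 mm high, loose on the bench beside or behind the heater; bystander; origin: centre of its underside
- jar: small green jar, 44 mm diameter, 55 mm high, loose on the heater top at the rear edge, midway between the rings; bystander; origin: centre of its underside
Things that resemble listed ones, but are neither listed nor needed, are in the scene too. Of the things that look like the stop_box, the middle-sized one is meant.

How it is judged:
On the way, in this order (a step that is already met when the one before it is completed fails the run):
1. the mushroom stop is latched down (more than 5 mm) (value of joint stop above 0.005 m), for 0.2 s.
2. with the stop latched, the pot is parked: within 4 mm of the blue ring's centre, that is against both pins, and flat (value of joint stop above 0.005 m and horizontal distance between pot and park_place below 0.004 m and z of pot in the frame of heater below 0.056 m), for 0.3 s.
3. the mushroom stop is up again (under 1.5 mm) (value of joint stop below 0.0015 m), for 0.2 s.
At the end, for the whole second after the job is handed in: The pot stands flat and still on the heater top, its centre within 4 mm of the blue ring's centre (against both pins), the mushroom stop is up (under 1.5 mm of travel) (horizontal distance between pot and park_place below 0.004 m and z of pot in the frame of heater below 0.056 m and value of joint stop below 0.0015 m and angle between pot's own z axis and vertical below 0.05 rad and linear speed of pot below 0.01 m/s); the robot touches nothing.
It fails at once if the pot is slid more than 20 mm while the stop is up, before it is parked (distance of pot from where it was at the start of the episode above 0.02 m and value of joint stop below 0.004 m and horizontal distance between pot and park_place above 0.008 m).
It fails at once if the pot is lifted more than 6 mm off the heater top (not (z of pot in the frame of heater below 0.056 m)).
It fails at once if the pot is tipped (more than 0.12 rad) (angle between pot's own z axis and vertical above 0.12 rad).
It fails at once if the pot is rammed into the pins (more than 40 N) (contact force between pot and park_place above 40 N).
It fails at once if the rack, a bottle, the dish or the jar is disturbed (moved more than 20 mm) (distance of any of rack, amber_bottle, white_bottle, dish, jar from where it was at the start of the episode above 0.02 m).
It also fails if it takes over 72 s, if anything falls off the work surface, if the arm or the gripper's body presses on something with over 40 N, if the wrist force passes 120 N, or if a joint passes its speed limit or range.

## Working session

There is one attempt and no reset: what is moved stays moved. The work goes in short steps, Python scripts to look and compute and a tool call to move; the robot and the scene stay as the last step left them, time stands still between calls to the robot, and variables do not carry over. Pictures are saved under pics/ and viewed, at most 11 in all, crops included, and the job is handed in when it is done.

Besides the shell and the picture viewer there is one more tool, called after "Emit:" as name([rows], argument=value, ...), one row to a line, values as JSON. move_arm: Moves the arm, as the interface text tells. Its arguments: {"type":"object","properties":{"targets":{"type":"array","items":{"type":"array","items":{"type":"array","items":{"type":"number"}}}},"newtons":{"type":"number"}},"required":["targets"]}

```bash
mkdir -p pics; ls; python3 - <<'E'
from plant import r
import cv2,numpy as np
for n in("top","side"):
    im=r.snapshot(n); cv2.imwrite(f"pics/{n}0.png",im[:,:,::-1]); c=r.camera_info(n); print(n,{k:np.round(v,4).tolist() for k,v in c.items()})
s=r.get_state();print(s)
E
```

```text
pics
top {'fx': 452.3436, 'fy': 452.3436, 'cx': 273.7513, 'cy': 205.8001, 'R': [[0.0266, -0.9994, -0.0217], [-0.9924, -0.0238, -0.1209], [0.1203, 0.0248, -0.9924]], 't': [0.0829, 0.6116, 1.2078]}
side {'fx': 440.801, 'fy': 440.801, 'cx': 277.1071, 'cy': 205.9859, 'R': [[-0.9726, -0.2326, -0.0019], [-0.1176, 0.4991, -0.8585], [0.2006, -0.8348, -0.5127]], 't': [0.624, 0.1285, 1.1134]}
{'clock': 0.1, 'q': array([ 1.16277457,  0.68990478, -0.19453071,  1.56621933,  0.15728271,
        0.90248944, -0.21510067]), 'qd': array([-0.00151234, -0.0014493 ,  0.00096251, -0.00280351,  0.0002621 ,
        0.00077749, -0.00055652]), 'joint_torque': array([-3.68624707e-03, -5.28494167e+01, -1.27160456e+00, -1.53837347e+01,
       -5.25699975e-02,  1.94429289e-03,  2.54447787e-05]), 'tool_pos': array([ 0.26697448, -0.56449423,  0.23799309]), 'eef_rot': array([ 9.75690205e-01,  2.19152819e-01, -2.25442722e-04, -7.84083157e-04]), 'contact_force': array([ 0.31053618, -0.30470719,  0.59230178]), 'moment': array([-0.02692536, -0.01511413,  0.01633891]), 'finger_force': 0.0, 'opening': 0.999854062947501}
```

View pics/top0.png

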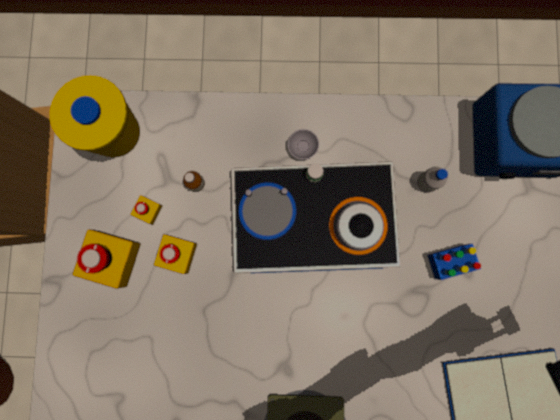

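View pics/side0.png

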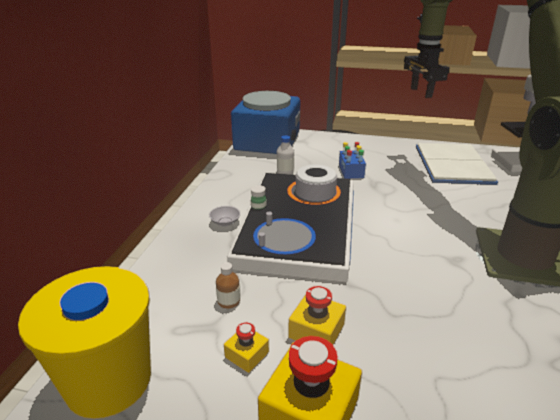

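The top view shows three yellow boxes with red mushrooms: small at (142,208), large at (93,258), middle-sized at (170,253). I choose (170,253), which is at (318,300) in the side view. The pot is on the orange ring at (359,226). The blue ring is at (267,210), with its pins at (249,192) and (284,191).

```bash
cat > h.py <<'E'
from plant import r
import cv2,numpy as np
def ray(n,u,v):
    c=r.camera_info(n);R=np.array(c["R"]);t=np.array(c["t"])
    return -R.T@t, R.T@np.array([(u-c["cx"])/c["fx"],(v-c["cy"])/c["fy"],1])
def onz(n,u,v,z):
    o,d=ray(n,u,v);return o+d*(z-o[2])/d[2]
def tri(a,b):
    (o,d),(p,e)=ray("top",*a),ray("side",*b)
    s=np.linalg.lstsq(np.c_[d,-e],p-o,rcond=None)[0];P,Q=o+d*s[0],p+e*s[1]
    return (P+Q)/2,np.linalg.norm(P-Q)
def proj(n,X):
    c=r.camera_info(n);x=np.array(c["R"])@X+np.array(c["t"]);return c["fx"]*x[0]/x[2]+c["cx"],c["fy"]*x[1]/x[2]+c["cy"]
def mask(im,lo,hi,box):
    h=cv2.cvtColor(im,cv2.COLOR_RGB2HSV);m=cv2.inRange(h,lo,hi);k=np.zeros_like(m);x0,y0,x1,y1=box;k[y0:y1,x0:x1]=255;return m&k
E
python3 - <<'E'
from h import *
np.set_printoptions(precision=4,suppress=True)
T=cv2.imread("pics/top0.png")[:,:,::-1].copy();S=cv2.imread("pics/side0.png")[:,:,::-1].copy()
def cen(m):
    ys,xs=np.nonzero(m);return np.array([xs.mean(),ys.mean()]),len(xs)
# middle mushroom: red hull/ white centre
wt=cen(mask(T,(0,0,130),(180,110,255),(162,245,180,262)));ws=cen(mask(S,(0,0,150),(180,90,255),(305,284,333,304)))
print("white",wt,ws)
for b in [(150,230,200,280)]:
    m=mask(T,(0,150,70),(8,255,255),b)|mask(T,(172,150,70),(180,255,255),b); c=max(cv2.findContours(m,0,1)[0],key=cv2.contourArea);e=cv2.fitEllipse(c);print("cap",e, onz("top",*e[0],.099))
    m=mask(T,(20,120,60),(35,255,255),b);c=cv2.findContours(m,0,1)[0];rc=cv2.minAreaRect(np.vstack(c));print("box",rc,[onz("top",*p,.055)[:2] for p in cv2.boxPoints(rc)])
print("tri",tri(wt[0],ws[0]),onz("top",*wt[0],.103),onz("side",*ws[0],.103))
# rings
for nm,lo,hi,b in [("blue",(100,120,60),(125,255,255),(232,175,305,245)),("orange",(8,150,90),(22,255,255),(320,185,400,265))]:
    c=np.vstack(cv2.findContours(mask(T,lo,hi,b),0,1)[0]);P=np.array([onz("top",*p[0],.05)[:2] for p in cv2.convexHull(c)],np.float32)
    q,R=cv2.minEnclosingCircle(P);A=np.c_[2*P,np.ones(len(P))];s=np.linalg.lstsq(A,(P**2).sum(1),rcond=None)[0];print(nm,q,R,s[:2],np.sqrt(s[2]+s[0]**2+s[1]**2))
# heater top: black+contents
m=mask(T,(0,0,0),(180,255,60),(225,155,405,275));c=max(cv2.findContours(m,0,1)[0],key=cv2.contourArea);rc=cv2.minAreaRect(c)
B=np.array([onz("top",*p,.05)[:2] for p in cv2.boxPoints(rc)]);print("heater",B,B.mean(0),[np.linalg.norm(B[i]-B[i-1]) for i in range(4)],[np.degrees(np.arctan2(*(B[i]-B[i-1])[::-1])) for i in range(4)])
# pot lid boss (dark) and lid
m=mask(T,(0,0,0),(180,255,70),(345,210,375,240));c=max(cv2.findContours(m,0,1)[0],key=cv2.contourArea);e=cv2.fitEllipse(c);print("boss",e,onz("top",*e[0],.068))
m=mask(T,(0,0,110),(180,80,255),(325,190,392,258));c=cv2.convexHull(np.vstack(cv2.findContours(m,0,1)[0]));e=cv2.minEnclosingCircle(c);print("pot",e,onz("top",*e[0],.106))
cr=np.hstack([cv2.resize(T[225:285,130:210],None,fx=5,fy=5,interpolation=2),cv2.resize(T[175:235,232:312],None,fx=5,fy=5,interpolation=2)])
cr2=np.hstack([cv2.resize(S[280:340,280:360],None,fx=5,fy=5,interpolation=2),cv2.resize(T[195:255,320:400],None,fx=5,fy=5,interpolation=2)])
cv2.imwrite("pics/crop0.png",np.vstack([cr,cr2])[:,:,::-1])
E
```

```text
white (array([168.4364, 253.3273]), 110) (array([319.212 , 290.2792]), 283)
cap ((170.7769775390625, 253.77960205078125), (13.956513404846191, 16.035478591918945), 28.58258056640625) [0.47  0.361 0.099]
box ((174.84259033203125, 254.01731872558594), (35.230552673339844, 33.15082931518555), 16.927513122558594) [array([0.4399, 0.4179]), array([0.5257, 0.3967]), array([0.5004, 0.3036]), array([0.4151, 0.3256])]
tri (array([0.4709, 0.3647, 0.1084]), np.float64(5.2361730475606255e-05)) [0.471  0.3661 0.103 ] [0.4716 0.3587 0.103 ]
blue (0.5946736931800842, 0.11622337996959686) 0.07946430891752243 [0.5947 0.1162] 0.07904850506162536
orange (0.56035315990448, -0.13089115917682648) 0.07943908125162125 [ 0.5606 -0.1309] 0.07876659712403089
heater [[ 0.7029  0.2114]
 [ 0.7293 -0.2228]
 [ 0.4646 -0.2313]
 [ 0.4373  0.1916]] [ 0.5835 -0.0127] [np.float64(0.26631732171112305), np.float64(0.4350149452624192), np.float64(0.2648212339299846), np.float64(0.4237577501003543)] [np.float64(4.271699499718121), np.float64(-86.52892832585877), np.float64(-178.16022588435933), np.float64(93.6843526816287)]
boss ((360.5665283203125, 225.3162078857422), (22.955690383911133, 23.471939086914062), 123.22782897949219) [ 0.5589 -0.1349  0.068 ]
pot ((360.869873046875, 225.65982055664062), 22.72327995300293) [ 0.5549 -0.1293  0.106 ]
```

View pics/crop0.png

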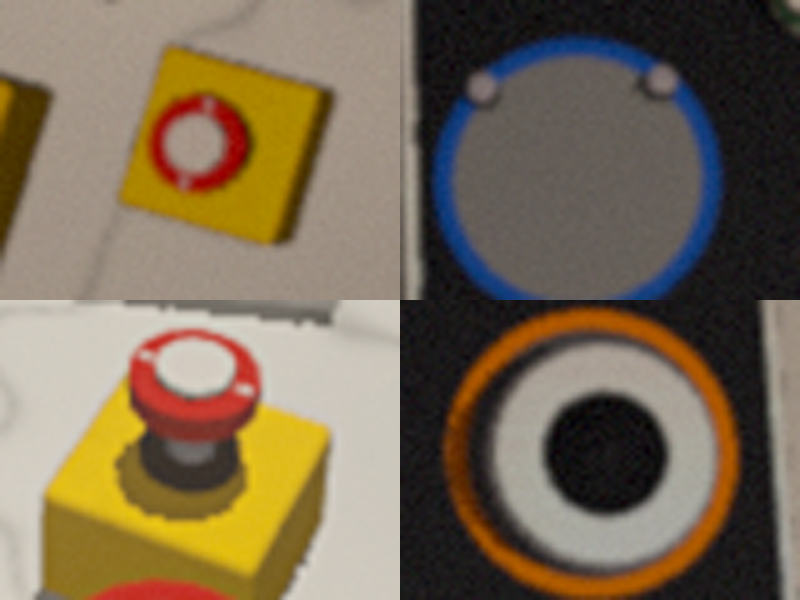

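The crop confirms the middle-sized box: a red cap with a white centre. The pot stands concentric on the orange ring and both pins are visible on the blue ring. I'll refine the pot and pin positions and plan the first move.

```bash
cat >> h.py <<'E'
from scipy.spatial.transform import Rotation as Ro
np.set_printoptions(precision=4,suppress=True)
def shift(P,yaw=None):
    "tool-axis shift mm to world P and turn about tool z (deg) for tool-x yaw (deg), tool down"
    s=r.get_state();R=Ro.from_quat(s["eef_rot"]);M=R.as_matrix()
    y0=np.degrees(np.arctan2(M[1,0],M[0,0]));a=np.zeros(3)
    if yaw is not None:
        c,q=np.cos(np.radians(yaw)),np.sin(np.radians(yaw));a=np.degrees((R.inv()*Ro.from_matrix([[c,q,0],[q,-c,0],[0,0,-1]])).as_rotvec())
    print(P,"shift",np.round(M.T@(np.array(P)-s["tool_pos"])*1000,1),"turn",np.round(a,1),"yaw now",round(y0,1))
def st():
    s=r.get_state();print(s["clock"],s["tool_pos"],s["q"],s["contact_force"])
E
python3 - <<'E'
from h import *
print("boss",onz("top",360.57,225.32,.1185))
a,b=onz("top",248.4,192.4,.082),onz("top",284.6,191,.082);print("pins",a,b,np.linalg.norm(a-b),np.degrees(np.arctan2(*(a-b)[[0,1]])))
y=np.radians(3.5);print("centre from pins",(a+b)[:2]/2-.048*np.array([np.cos(y),np.sin(y)]))
for n,u,v,z in[("white b",438,175,.13),("rack",455,262,.09),("amber",192,180,.1),("bigstop",93,258,.14),("jar",315,171,.105)]:print(n,onz("top",u,v,z))
shift([.5,-.1,.25],93.5);shift([.471,.361,.2],93.5)
E
```

```text
boss [ 0.5548 -0.1264  0.1185]
pins [0.6384 0.1659 0.082 ] [0.6444 0.0694 0.082 ] 0.09666524303992274 -3.575150811509667
centre from pins [0.5935 0.1147]
white b [ 0.6874 -0.3207  0.13  ]
rack [ 0.4684 -0.3739  0.09  ]
amber [0.6654 0.3148 0.1   ]
bigstop [0.4539 0.5466 0.14  ]
jar [ 0.6958 -0.0091  0.105 ]
[0.5, -0.1, 0.25] shift [ 409.3 -320.2  -11.5] turn [ -0.1  -0.1 -68.2] yaw now 25.3
[0.471, 0.361, 0.2] shift [ 580.2 -749.3   39.2] turn [ -0.1  -0.1 -68.2] yaw now 25.3
```

Emit:
move_arm([
  [[0, 409, -320, -11, 0, 0, -68], [0, 409, -320, -11, 0, 0, -68], [0, 409, -320, -11, 0, 0, -68], [0, 409, -320, -11, 0, 0, -68], [0, 409, -320, -11, 0, 0, -68], [0, 409, -320, -11, 0, 0, -68], [0, 409, -320, -11, 0, 0, -68], [0, 409, -320, -11, 0, 0, -68], [0, 409, -320, -11, 0, 0, -68], [0, 409, -320, -11, 0, 0, -68]],
])

```text
clock: 1.35
tool_pos: [0.5005, -0.0991, 0.2496]
eef_rot: [0.685, 0.729, 0.0, -0.0]
contact_force: [-0.8, -0.0, 0.0]
opening: 0.006
finger_force: 0.0
```

```bash
python3 -c "
from h import *
st();shift([.471,.361,.15],93.5)"
```

```text
1.35 [ 0.5005 -0.0991  0.2496] [ 0.4278  0.559  -0.5091  1.884   0.3704  0.7928 -0.2187] [-0.7982 -0.0199  0.0339]
[0.471, 0.361, 0.15] shift [461.   -1.2  99.9] turn [ 0. -0.  0.] yaw now 93.5
```

Emit:
move_arm([
  [[0, 461, -1, 50, 0, 0, 0], [0, 461, -1, 50, 0, 0, 0], [0, 461, -1, 50, 0, 0, 0], [0, 461, -1, 50, 0, 0, 0], [0, 461, -1, 50, 0, 0, 0], [0, 461, -1, 50, 0, 0, 0], [0, 461, -1, 50, 0, 0, 0], [0, 461, -1, 80, 0, 0, 0], [0, 461, -1, 120, 0, 0, 0], [0, 461, -1, 120, 0, 0, 0]],
])

```text
clock: 2.6
tool_pos: [0.4718, 0.3554, 0.1269]
eef_rot: [0.687, 0.727, -0.004, 0.001]
contact_force: [-0.2, -0.4, 0.5]
opening: 0.003
finger_force: 0.0
```

```bash
python3 - <<'E'
from h import *
st()
T=r.snapshot("top");S=r.snapshot("side")
cv2.imwrite("pics/c1.png",np.hstack([cv2.resize(T[225:285,130:210],None,fx=5,fy=5),cv2.resize(S[260:320,280:360],None,fx=5,fy=5)])[:,:,::-1])
print(proj("side",[*r.get_state()["tool_pos"]]))
E
```

```text
2.6 [0.4718 0.3554 0.1269] [-0.5198  0.8141 -0.3604  1.7543  0.4338  0.661  -1.0695] [-0.1881 -0.4249  0.5261]
(np.float64(318.9013453292842), np.float64(278.9449539784553))
```

View pics/c1.png

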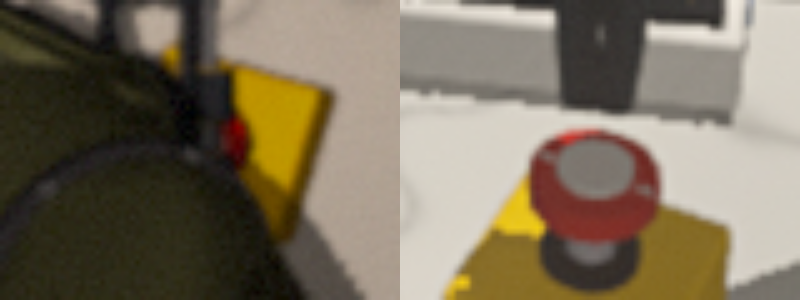

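The side crop shows the shut tips at (320,281), directly in line above the white button at (319,294). The arm is aligned, so I'll press.

Emit:
move_arm([
  [[0, 0, 0, 15, 0, 0, 0], [0, 0, 0, 24, 0, 0, 0], [0, 0, 0, 28, 0, 0, 0], [0, 0, 0, 31, 0, 0, 0], [0, 0, 0, 33, 0, 0, 0], [0, 0, 0, 35, 0, 0, 0], [0, 0, 0, 36, 0, 0, 0], [0, 0, 0, 36, 0, 0, 0]],
])

```text
clock: 3.7
tool_pos: [0.4726, 0.3597, 0.0954]
eef_rot: [0.686, 0.727, 0.001, 0.0]
contact_force: [-1.6, -2.3, 12.6]
opening: 0.008
finger_force: 6.6
```

Emit:
move_arm([
  [[0, 0, 0, -20, 0, 0, 0], [0, 0, 0, -60, 0, 0, 0], [0, 0, 0, -120, 0, 0, 0], [0, 0, 0, -120, 0, 0, 0], [0, 0, 0, -120, 0, 0, 0]],
])

```text
clock: 4.32
tool_pos: [0.4723, 0.3589, 0.2134]
eef_rot: [0.686, 0.727, -0.0, 0.0]
contact_force: [-0.2, 0.5, -0.7]
opening: 0.006
finger_force: 0.0
```

```bash
python3 - <<'E'
from h import *
st()
S=r.snapshot("side")
m=mask(S,(0,0,150),(180,90,255),(305,280,333,310));ys,xs=np.nonzero(m);print(xs.mean(),ys.mean(),len(xs))
cv2.imwrite("pics/c2.png",cv2.resize(S[275:335,280:360],None,fx=5,fy=5)[:,:,::-1])
print(proj("side",[.471,.361,.103]),proj("side",[.471,.361,.095]))
y=np.radians(3.55);ex=np.array([np.cos(y),np.sin(y)]);ey=np.array([-np.sin(y),np.cos(y)])
shift([*(np.array([.555,-.128])-.075*ey),.215],93.55)
E
```

```text
4.325 [0.4723 0.3589 0.2134] [-0.4849  0.7005 -0.4246  1.6843  0.3662  0.8369 -1.0115] [-0.1681  0.5156 -0.7178]
318.21 287.58 300
(np.float64(319.31526460689366), np.float64(291.10836694776657)) (np.float64(319.1213866157776), np.float64(294.23059398179157))
[np.float64(0.5596439664831977), np.float64(-0.202856085759963), 0.215] shift [-565.6   55.    -1.6] turn [-0.1  0.1 -0.2] yaw now 93.3
```

View pics/c2.png

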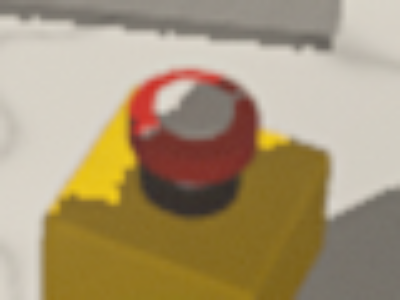

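The cap is now down near the collar and its tick marks have turned (white button about (318,294)), so it is latched. Next I move behind the pot with the fingers open.

Emit:
move_arm([
  [[1, -566, 55, -2, 0, 0, 0], [1, -566, 55, -2, 0, 0, 0], [1, -566, 55, -2, 0, 0, 0], [1, -566, 55, -2, 0, 0, 0], [1, -566, 55, -2, 0, 0, 0], [1, -566, 55, -2, 0, 0, 0], [1, -566, 55, -2, 0, 0, 0], [1, -566, 55, -2, 0, 0, 0], [1, -566, 55, -2, 0, 0, 0], [1, -566, 55, -2, 0, 0, 0]],
])

```text
clock: 5.62
tool_pos: [0.5584, -0.2094, 0.2132]
eef_rot: [0.69, 0.724, -0.002, -0.0]
contact_force: [-0.8, 0.9, -0.6]
opening: 1.001
finger_force: 0.0
```

```bash
python3 - <<'E'
from h import *
st()
y=np.radians(3.55);ex=np.array([np.cos(y),np.sin(y)]);ey=np.array([-np.sin(y),np.cos(y)])
shift([*(np.array([.555,-.128])-.075*ey),.066],93.55)
cv2.imwrite("pics/t3.png",r.snapshot("top")[:,:,::-1])
E
```

```text
5.625 [ 0.5584 -0.2094  0.2132] [ 0.5596  0.7165 -0.4952  1.6705  0.4262  0.8672 -0.0659] [-0.7824  0.862  -0.6347]
[np.float64(0.5596439664831977), np.float64(-0.202856085759963), 0.066] shift [  6.9   2.2 147.1] turn [-0.2  0.1 -0.8] yaw now 92.8
```

Emit:
move_arm([
  [[1, 0, 0, 0, 0, 0, 0], [1, 0, 0, 50, 0, 0, 0], [1, 0, 0, 100, 0, 0, 0], [1, 0, 0, 130, 0, 0, 0], [1, 0, 0, 146, 0, 0, 0], [1, 0, 0, 146, 0, 0, 0], [1, 0, 0, 146, 0, 0, 0]],
])

```text
clock: 6.55
tool_pos: [0.5612, -0.2021, 0.071]
eef_rot: [0.686, 0.728, 0.001, 0.001]
contact_force: [0.5, -0.2, -0.0]
opening: 1.004
finger_force: 0.0
```

```bash
python3 - <<'E'
from h import *
st()
y=np.radians(3.55);ex=np.array([np.cos(y),np.sin(y)]);ey=np.array([-np.sin(y),np.cos(y)])
shift([*(np.array([.555,-.128])-.050*ey),.066],93.55)
T=r.snapshot("top");S=r.snapshot("side")
cv2.imwrite("pics/c3.png",np.hstack([cv2.resize(T[170:270,300:420],None,fx=3,fy=3),cv2.resize(S[110:210,260:380],None,fx=3,fy=3)])[:,:,::-1])
E
```

```text
6.55 [ 0.5612 -0.2021  0.071 ] [ 0.4825  0.907  -0.3792  1.7688  0.5662  0.5741 -0.1893] [ 0.501  -0.2048 -0.0217]
[np.float64(0.5580959776554651), np.float64(-0.17790405717330868), 0.066] shift [24.3 -1.7  5. ] turn [ 0.1  0.  -0.2] yaw now 93.4
```

View pics/c3.png

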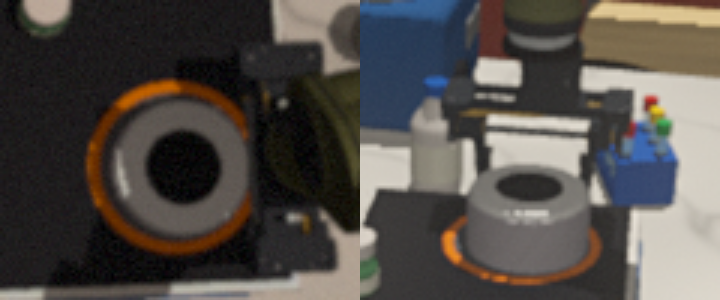

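The fingers straddle the pot from behind and clear the rack and the white bottle. I push along tool x, slowly at first.

Emit:
move_arm([
  [[1, 8, -2, 2, 0, 0, 0], [1, 14, -2, 2, 0, 0, 0], [1, 19, -2, 2, 0, 0, 0], [1, 24, -2, 2, 0, 0, 0], [1, 29, -2, 2, 0, 0, 0], [1, 34, -2, 2, 0, 0, 0], [1, 40, -2, 2, 0, 0, 0], [1, 46, -2, 2, 0, 0, 0], [1, 53, -2, 2, 0, 0, 0], [1, 60, -2, 2, 0, 0, 0]],
])

```text
clock: 7.9
tool_pos: [0.5545, -0.1426, 0.0677]
eef_rot: [0.686, 0.727, -0.0, 0.0]
contact_force: [0.3, -5.8, 0.7]
opening: 0.997
finger_force: 2.1
```

```bash
cat >> h.py <<'E'
def pot(v=None):
    "pot centre from the dark boss inside the grey lid, top view"
    T=r.snapshot("top");m=mask(T,(0,0,75),(180,70,255),(235,170,400,262));
    cs,h=cv2.findContours(m,cv2.RETR_CCOMP,1);b=[(cv2.contourArea(c),c) for c,k in zip(cs,h[0]) if k[3]>=0 and 250<cv2.contourArea(c)<700]
    for a,c in b: e=cv2.fitEllipse(c);p=onz("top",*e[0],.1185);print("pot?",a,np.round(e[0]+e[1],1),p)
    y=np.radians(3.55);E=np.array([[np.cos(y),np.sin(y)],[-np.sin(y),np.cos(y)]])
    if b:print("rel goal heater mm",E@(p[:2]-[.594,.1155])*1e3,"tcp rel",E@(r.get_state()["tool_pos"][:2]-[.594,.1155])*1e3)
    return T
E
python3 - <<'E'
from h import *
st();pot();shift([.5,.1,.066],93.55)
E
```

```text
7.9 [ 0.5545 -0.1426  0.0677] [ 0.3697  0.8889 -0.3438  1.8427  0.5678  0.5092 -0.3028] [ 0.3289 -5.8138  0.7154]
[0.5, 0.1, 0.066] shift [243.6 -40.1   2. ] turn [-0.  -0.1 -0.1] yaw now 93.4
```

Emit:
move_arm([
  [[1, 10, 0, 0, 0, 0, 0], [1, 20, 0, 0, 0, 0, 0], [1, 31, 0, 0, 0, 0, 0], [1, 42, 0, 0, 0, 0, 0], [1, 53, 0, 0, 0, 0, 0], [1, 64, 0, 0, 0, 0, 0], [1, 75, 0, 0, 0, 0, 0], [1, 86, 0, 0, 0, 0, 0], [1, 96, 0, 0, 0, 0, 0], [1, 105, 0, 0, 0, 0, 0]],
])

```text
clock: 9.2
tool_pos: [0.5482, -0.0376, 0.0677]
eef_rot: [0.686, 0.727, -0.0, -0.0]
contact_force: [0.9, -5.3, 2.0]
opening: 1.0
finger_force: 2.6
```

```bash
python3 - <<'E'
from h import *
st();T=pot();S=r.snapshot("side")
cv2.imwrite("pics/c4.png",np.hstack([cv2.resize(T[150:280,225:405],None,fx=2.2,fy=2.2),cv2.resize(S[130:260,220:400],None,fx=2.2,fy=2.2)])[:,:,::-1])
E
```

```text
9.2 [ 0.5482 -0.0376  0.0677] [ 0.159   0.8668 -0.2957  1.9138  0.5477  0.4418 -0.4821] [ 0.8724 -5.2824  1.9684]
```

View pics/c4.png

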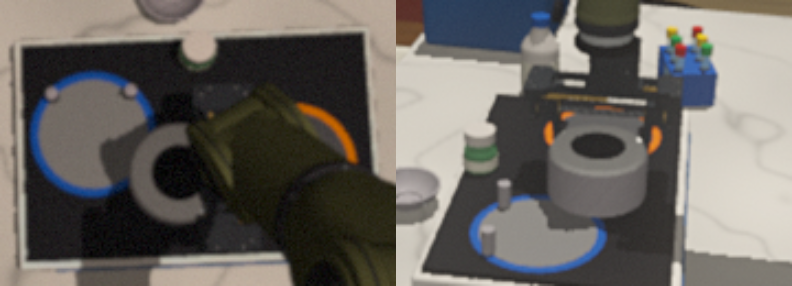

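The top crop shows the pot at about (307,228), and in the side crop its boss is at (313,196). It is upright, nested in the fingers, and clear of the jar and pins.

```bash
cat >> h.py <<'E'
Y=np.radians(3.55);EE=np.array([[np.cos(Y),np.sin(Y)],[-np.sin(Y),np.cos(Y)]])
def rel(p):return EE@(np.array(p)[:2]-[.594,.1155])*1e3
def boss(box):
    S=r.snapshot("side");m=mask(S,(0,0,0),(180,255,70),box);c=max(cv2.findContours(m,0,1)[0],key=cv2.contourArea);e=cv2.fitEllipse(c);p=onz("side",*e[0],.119)
    print("boss",np.round(e[0]+e[1],1),p,"rel",rel(p),"tcp rel",rel(r.get_state()["tool_pos"]));return S
E
python3 - <<'E'
from h import *
boss((296,186,330,207))
for z in(.106,):p=onz("top",306.8,228,z);print(p,rel(p))
E
```

```text
boss [311.3 196.   10.3  23.6] [0.5446 0.0234 0.119 ] rel [-55.0292 -88.8374] tcp rel [ -55.0801 -148.1877]
[0.5454 0.0097 0.106 ] [ -55.0469 -102.5492]
```

Emit:
move_arm([
  [[1, 10, 0, 0, 0, 0, 0], [1, 21, 0, 0, 0, 0, 0], [1, 32, 0, 0, 0, 0, 0], [1, 43, 0, 0, 0, 0, 0], [1, 54, 0, 0, 0, 0, 0], [1, 65, 0, 0, 0, 0, 0], [1, 76, 0, 0, 0, 0, 0], [1, 86, 0, 0, 0, 0, 0], [1, 94, 0, 0, 0, 0, 0], [1, 99, 0, 0, 0, 0, 0]],
])

```text
clock: 10.6
tool_pos: [0.5427, 0.0616, 0.0677]
eef_rot: [0.686, 0.727, 0.0, -0.0]
contact_force: [1.2, -3.7, 0.1]
opening: 0.996
finger_force: 2.2
```

Emit:
move_arm([
  [[1, 0, 0, 0, 0, 0, 0], [1, -10, 0, 0, 0, 0, 0], [1, -30, 0, 0, 0, 0, 0], [1, -40, 0, -40, 0, 0, 0], [1, -40, 0, -100, 0, 0, 0], [1, -40, 0, -120, 0, 0, 0], [1, -40, 0, -120, 0, 0, 0]],
])

```text
clock: 11.48
tool_pos: [0.5465, 0.0208, 0.1893]
eef_rot: [0.687, 0.727, 0.002, 0.001]
contact_force: [0.2, 0.4, -0.5]
opening: 1.003
finger_force: 0.0
```

```bash
sed -i 's/\.119)/.108)/' h.py; python3 - <<'E'
from h import *
st()
T=r.snapshot("top");S=r.snapshot("side")
cv2.imwrite("pics/c5.png",np.hstack([cv2.resize(T[150:280,225:405],None,fx=2.2,fy=2.2),cv2.resize(S[150:280,220:400],None,fx=2.2,fy=2.2)])[:,:,::-1])
# place behind the pot: rel (-55-72, 0)
p=np.array([.594,.1155])+EE.T@[-.127,0]
shift([*p,.185],3.55)
E
```

```text
11.475 [0.5465 0.0208 0.1893] [ 0.131   0.6768 -0.4201  1.8512  0.4101  0.695  -0.4681] [ 0.2448  0.428  -0.4563]
[np.float64(0.46724369477979594), np.float64(0.10763621675511868), 0.185] shift [ 91.4 -72.4   2. ] turn [-0.   0.  89.7] yaw now 93.3
```

View pics/c5.png

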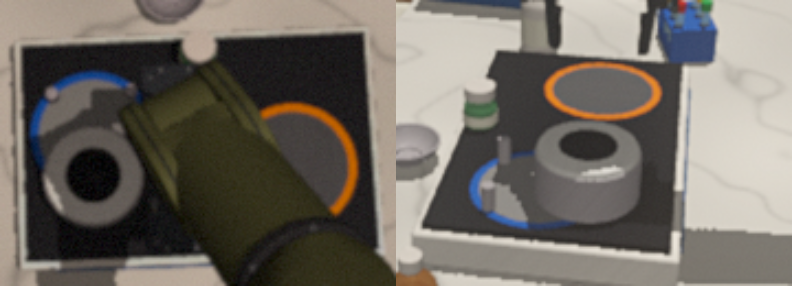

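The pot stands in front of the blue ring: boss at (92,174) in the top crop, clear of both pins. Next I go behind it with the hand turned −90°, so the push runs along tool −x.

Emit:
move_arm([
  [[1, 91, -72, 0, 0, 0, -90], [1, 91, -72, 0, 0, 0, -90], [1, 91, -72, 0, 0, 0, -90], [1, 91, -72, 0, 0, 0, -90], [1, 91, -72, 0, 0, 0, -90], [1, 91, -72, 0, 0, 0, -90], [1, 91, -72, 0, 0, 0, -90], [1, 91, -72, 0, 0, 0, -90], [1, 91, -72, 0, 0, 0, -90], [1, 91, -72, 0, 0, 0, -90]],
])

```text
clock: 12.82
tool_pos: [0.4672, 0.1074, 0.1863]
eef_rot: [-0.029, 1.0, 0.0, -0.002]
contact_force: [-0.5, -0.3, 0.4]
opening: 0.999
finger_force: 0.0
```

```bash
python3 - <<'E'
from h import *
st()
p=np.array([.594,.1155])+EE.T@[-.127,0]
shift([*p,.068],183.55)
print("tcp rel",rel(r.get_state()["tool_pos"]))
boss((260,195,325,245))
E
```

```text
12.825 [0.4672 0.1074 0.1863] [ 0.1882  0.7063 -0.8379  2.0282  0.7727  0.7601  0.498 ] [-0.5024 -0.2868  0.3794]
[np.float64(0.46724369477979594), np.float64(0.10763621675511868), 0.068] shift [ -0.4   0.2 118.3] turn [ 0.  -0.2 -0.3] yaw now -176.7
tcp rel [-127.0512   -0.2554]
boss [277.1 205.9  23.6  40.4] [0.6236 0.0748 0.108 ] rel [ 27.0474 -42.4958] tcp rel [-126.8858   -0.1758]
```

Emit:
move_arm([
  [[1, 0, 0, 50, 0, 0, 0], [1, 0, 0, 95, 0, 0, 0], [1, 0, 0, 117, 0, 0, 0], [1, 0, 0, 117, 0, 0, 0], [1, -8, 0, 117, 0, 0, 0], [1, -14, 0, 117, 0, 0, 0], [1, -19, 0, 117, 0, 0, 0], [1, -24, 0, 117, 0, 0, 0], [1, -29, 0, 117, 0, 0, 0], [1, -34, 0, 117, 0, 0, 0]],
])

```text
clock: 14.12
tool_pos: [0.4972, 0.109, 0.0708]
eef_rot: [-0.03, 1.0, -0.001, -0.004]
contact_force: [-12.1, -0.8, 10.9]
opening: 0.999
finger_force: 6.7
```

Emit:
move_arm([
  [[1, -5, 0, 0, 0, 0, 0], [1, -10, 0, 0, 0, 0, 0], [1, -15, 0, 0, 0, 0, 0], [1, -20, 0, 0, 0, 0, 0], [1, -24, 0, 0, 0, 0, 0], [1, -28, 0, 0, 0, 0, 0], [1, -31, 0, 0, 0, 0, 0], [1, -32, 0, 0, 0, 0, 0]],
])

```text
clock: 15.12
tool_pos: [0.5296, 0.1112, 0.0709]
eef_rot: [-0.03, 1.0, -0.001, -0.004]
contact_force: [-11.5, -0.2, 9.4]
opening: 0.997
finger_force: 6.7
```

```bash
python3 - <<'E'
from h import *
st();print("tcp rel",rel(r.get_state()["tool_pos"]))
T=r.snapshot("top");S=r.snapshot("side")
cv2.imwrite("pics/c6.png",np.hstack([cv2.resize(T[165:255,225:325],None,fx=4,fy=4),cv2.resize(S[190:280,230:330],None,fx=4,fy=4)])[:,:,::-1])
E
```

```text
15.125 [0.5296 0.1112 0.0709] [ 0.1     0.932  -0.6817  1.9198  0.9598  0.6649  0.4317] [-11.528   -0.179    9.3566]
tcp rel [-64.5581  -0.3132]
```

View pics/c6.png

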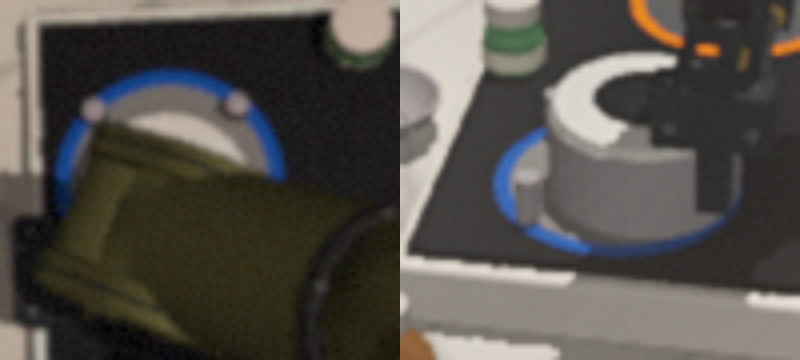

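The pot sits between the pins with a gap still left. The 9 N vertical force suggests the hand is lightly touching the lid, so I raise it 6 mm and continue in small steps.

Emit:
move_arm([
  [[1, 0, 0, -3, 0, 0, 0], [1, 0, 0, -6, 0, 0, 0], [1, 0, 0, -6, 0, 0, 0], [1, -2, 0, -6, 0, 0, 0], [1, -4, 0, -6, 0, 0, 0], [1, -6, 0, -6, 0, 0, 0], [1, -8, 0, -6, 0, 0, 0], [1, -8, 0, -6, 0, 0, 0]],
])

```text
clock: 16.23
tool_pos: [0.5422, 0.112, 0.0767]
eef_rot: [-0.029, 1.0, 0.0, 0.0]
contact_force: [-2.3, -0.5, -3.8]
opening: 0.998
finger_force: 1.8
```

Emit:
move_arm([
  [[1, -1, 0, 0, 0, 0, 0], [1, -2, 0, 0, 0, 0, 0], [1, -3, 0, 0, 0, 0, 0], [1, -3, 0, 0, 0, 0, 0]],
])

```text
clock: 16.73
tool_pos: [0.5451, 0.1121, 0.0767]
eef_rot: [-0.029, 1.0, 0.0, 0.0]
contact_force: [-1.3, 0.4, -3.7]
opening: 1.001
finger_force: 1.7
```

Emit:
move_arm([
  [[1, -1, 0, 0, 0, 0, 0], [1, -2, 0, 0, 0, 0, 0], [1, -3, 0, 0, 0, 0, 0]],
])

```text
clock: 17.1
tool_pos: [0.5459, 0.1122, 0.0763]
eef_rot: [-0.029, 1.0, -0.0, -0.002]
contact_force: [-7.2, 0.8, -2.8]
opening: 1.005
finger_force: 3.7
```

Emit:
move_arm([
  [[1, -1, 0, 0, 0, 0, 0], [1, -2, 0, 0, 0, 0, 0]],
])

```text
clock: 17.35
tool_pos: [0.5461, 0.1122, 0.0759]
eef_rot: [-0.03, 1.0, -0.001, -0.003]
contact_force: [-10.8, 0.7, -1.4]
opening: 0.999
finger_force: 5.1
```

The tool has stalled at the expected spot while the force rises, so the pot is against both pins. I back off and check.

Emit:
move_arm([
  [[1, 4, 0, 0, 0, 0, 0], [1, 12, 0, 0, 0, 0, 0], [1, 35, 0, 0, 0, 0, 0], [1, 40, 0, -40, 0, 0, 0], [1, 40, 0, -100, 0, 0, 0], [1, 10, -100, -140, 0, 0, 0], [1, 10, -160, -140, 0, 0, 0], [1, 10, -220, -140, 0, 0, 0], [1, 10, -220, -140, 0, 0, 0], [1, 10, -220, -140, 0, 0, 0]],
])

```text
clock: 18.6
tool_pos: [0.5538, -0.1129, 0.2172]
eef_rot: [-0.025, 1.0, -0.002, 0.001]
contact_force: [0.1, 1.1, -0.1]
opening: 0.999
finger_force: 0.0
```

```bash
python3 - <<'E'
from h import *
st()
T=r.snapshot("top");S=r.snapshot("side")
cv2.imwrite("pics/c7.png",np.hstack([cv2.resize(T[165:255,225:325],None,fx=4,fy=4),cv2.resize(S[190:280,230:330],None,fx=4,fy=4)])[:,:,::-1])
shift([.4715,.3605,.16],150)
E
```

```text
18.6 [ 0.5538 -0.1129  0.2172] [ 0.6134  0.7678 -0.887   1.7566  0.7154  0.9705  1.0557] [ 0.1329  1.1477 -0.1433]
[0.4715, 0.3605, 0.16] shift [ 55.2 472.   57.3] turn [ 0.   0.1 33.3] yaw now -176.7
```

View pics/c7.png

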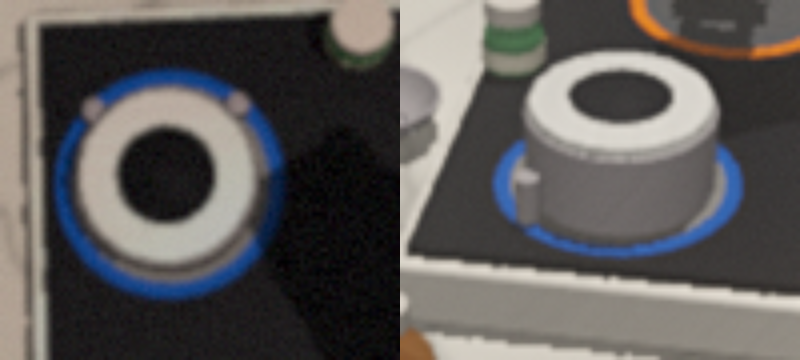

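The pot is against both pins: boss at (166,174) and pins at (92,108) and (238,102) in the crop. I check this in numbers.

```bash
python3 - <<'E'
from h import *
pi=[onz("top",225+x/4,165+y/4,.082) for x,y in((92,108),(238,102))]
T=r.snapshot("top")
m=mask(T,(0,0,0),(180,255,75),(250,192,282,226));c=max(cv2.findContours(m,0,1)[0],key=cv2.contourArea);e=cv2.fitEllipse(c)
m=mask(T,(0,0,140),(180,60,255),(240,185,292,235));c=cv2.convexHull(np.vstack([k for k in cv2.findContours(m,0,1)[0] if cv2.contourArea(k)>300]));q=cv2.fitEllipse(c)
for n,k,z in(("boss",e,.109),("lid",q,.106)):
    p=onz("top",*k[0],z);print(n,np.round(k[0]+k[1],1),p,"rel",rel(p),"pin dist",[np.linalg.norm(p[:2]-a[:2]) for a in pi])
E
```

```text
boss [266.1 208.1  22.5  22.7] [0.5942 0.1164 0.109 ] rel [0.2187 0.8417] pin dist [np.float64(0.06792441502724841), np.float64(0.0695807181444007)]
lid [266.3 208.5  42.9  43.4] [0.5935 0.1158 0.106 ] rel [-0.4557  0.2937] pin dist [np.float64(0.06878943633281792), np.float64(0.0696653589803064)]
```

The pot centre is within 1 mm of the goal and about 68–69 mm from each pin, so it is parked. On to the mushroom.

Emit:
move_arm([
  [[1, 55, 472, 0, 0, 0, 33], [1, 55, 472, 0, 0, 0, 33], [1, 55, 472, 0, 0, 0, 33], [1, 55, 472, 0, 0, 0, 33], [1, 55, 472, 0, 0, 0, 33], [1, 55, 472, 0, 0, 0, 33], [1, 55, 472, 0, 0, 0, 33], [1, 55, 472, 30, 0, 0, 33], [1, 55, 472, 60, 0, 0, 33], [1, 55, 472, 60, 0, 0, 33]],
])

```text
clock: 20.0
tool_pos: [0.4679, 0.3608, 0.1551]
eef_rot: [0.254, 0.967, -0.002, -0.001]
contact_force: [-0.2, -0.0, -0.6]
opening: 1.001
finger_force: 0.0
```

Emit:
move_arm([
  [[1, 0, 0, 0, 0, 0, 0], [1, 0, 0, 0, 0, 0, 0]],
])

```text
clock: 20.25
tool_pos: [0.4711, 0.3605, 0.1582]
eef_rot: [0.256, 0.967, 0.001, 0.001]
contact_force: [0.3, 0.3, -0.0]
opening: 1.002
finger_force: 0.0
```

```bash
python3 - <<'E'
from h import *
st();shift([.471,.3605,.068],150)
E
```

```text
20.25 [0.4711 0.3605 0.1582] [-0.3813  0.8147 -0.6274  1.7287  0.6327  0.808  -0.2587] [ 0.2545  0.3181 -0.047 ]
[0.471, 0.3605, 0.068] shift [ 0.2 -0.3 90.2] turn [0.1 0.1 0.3] yaw now 150.3
```

Emit:
move_arm([
  [[1, 0, 0, 50, 0, 0, 0], [1, 0, 0, 80, 0, 0, 0], [1, 0, 0, 90, 0, 0, 0], [1, 0, 0, 90, 0, 0, 0], [0.65, 0, 0, 90, 0, 0, 0], [0.55, 0, 0, 90, 0, 0, 0], [0.5, 0, 0, 90, 0, 0, 0], [0.5, 0, 0, 90, 0, 0, 0], [0.5, 0, 0, 90, 0, 0, 0], [0.5, 0, 0, 90, 0, 0, 0]],
], newtons=15)

```text
clock: 21.5
tool_pos: [0.4728, 0.3643, 0.0678]
eef_rot: [0.256, 0.967, 0.005, 0.001]
contact_force: [5.4, 6.9, -2.7]
opening: 0.576
finger_force: 15.0
```

Emit:
move_arm([
  [[0.5, 0, 4, 0, 0, 0, 0], [0.5, 0, 4, 0, 0, 0, 8], [0.5, 0, 4, -1, 0, 0, 16], [0.5, 0, 4, -2, 0, 0, 24], [0.5, 0, 4, -4, 0, 0, 32], [0.5, 0, 4, -5, 0, 0, 40], [0.5, 0, 4, -6, 0, 0, 46], [0.5, 0, 4, -6, 0, 0, 50], [0.5, 0, 4, -7, 0, 0, 50]],
])

```text
clock: 22.62
tool_pos: [0.4717, 0.3638, 0.0746]
eef_rot: [0.641, 0.768, -0.0, -0.0]
contact_force: [-1.1, 0.8, 1.6]
opening: 0.581
finger_force: 15.0
```

Turned 50° with a firm grip. I release, go up and look.

Emit:
move_arm([
  [[0.7, 0, 0, 0, 0, 0, 0], [1, 0, 0, 0, 0, 0, 0], [1, 0, 0, 0, 0, 0, 0], [1, 0, 0, 0, 0, 0, 0], [1, 0, 0, -40, 0, 0, 0], [1, 0, 0, -90, 0, 0, 0], [1, 0, 0, -130, 0, 0, 0], [1, 0, 0, -150, 0, 0, 0], [1, 0, 0, -150, 0, 0, 0]],
])

```text
clock: 23.75
tool_pos: [0.4731, 0.3643, 0.2251]
eef_rot: [0.641, 0.768, 0.002, 0.0]
contact_force: [0.7, -0.0, -0.7]
opening: 1.004
finger_force: 0.0
```

```bash
python3 - <<'E'
from h import *
st()
T=r.snapshot("top");S=r.snapshot("side")
cv2.imwrite("pics/c8.png",np.hstack([cv2.resize(T[165:255,225:325],None,fx=4,fy=4),cv2.resize(S[265:355,270:370],None,fx=4,fy=4)])[:,:,::-1])
E
```

```text
23.75 [0.4731 0.3643 0.2251] [-0.486   0.6902 -0.4341  1.6637  0.3603  0.8644 -0.8885] [ 0.6682 -0.0392 -0.748 ]
```

View pics/c8.png

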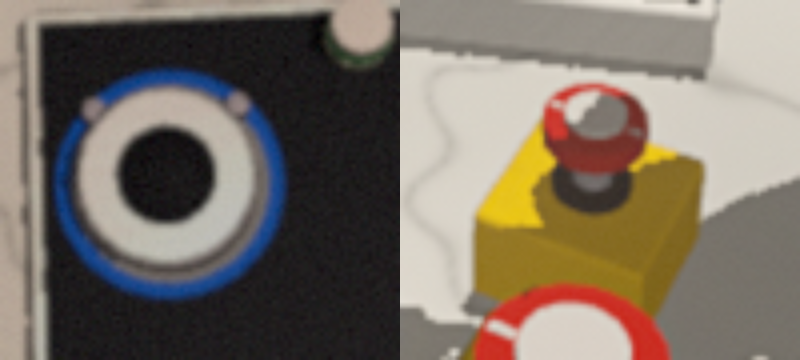

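The pot is still parked, and the mushroom is up. Its stem shows, and the left tick is at (309.5,291) against (309.4,291.4) originally. The cap edges also match the "up" picture. The arm is clear, so I hand in.

```bash
python3 -c "
from plant import r
print(r.finish_job())"
```

```text
the job is handed in; nothing more can be done
None
```

I latched the stop, slid the pot until it rested against both pins (measured within about 1 mm of the ring's centre), and twisted the mushroom up again. The job is handed in, but the hand-in returned no verdict.

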